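# Gather round housings in one corner of a tote and hold it tipped

### The job

One small round black housing has been left lying by itself on the bench beside the grey tote: lower it into the tote with the other three and let go of it there, down inside the tote rather than dropping it from above the rim, while the tote stands level. Then lift the tote by its steel bar handle so that it tips onto the opposite bottom corner, which stays down on the bench, until all four housings have slid together into that low corner. Finish still gripping the handle with the tote held tilted and still, and leave the tape roll, the flask and the spray can where they stand.

Things in the scene. Friction and masses are not known exactly. Their poses are not given: they have to be found in the camera images.
- tote: loose grey open tote, 220 x 220 mm outside, 60 mm tall, walls and floor 5 mm, 0.5 kg empty, a bar handle over one corner. Origin: centre of its underside, z up. x runs along the DIAGONAL from the handle corner (-x) to the far corner (+x), where housings gather; y along the other diagonal; walls at 45 degrees to both; inside is |x|+|y| < 148 mm
- tote_handle (a point): middle of the steel bar handle, at (-108, 0, 105) mm in the tote frame: round bar 14 mm thick along the tote's y, 76 mm clear between its posts, 45 mm above the rim, open all round; pinch it from above, fingers closing along the tote's x. The bar turns between the fingers as the tote tips, so the tool may stay pointing down. It carries 3 to 4 N
- tote_floor (a point): centre of the tote's inner floor, at (0, 0, 5) mm in the tote frame. Floor and walls are smooth: housings start to slide at 8 to 15 degrees of tilt and have gathered by 30 to 40 degrees
- tote_corner (a point): inner floor corner farthest from the handle, where the housings gather, at (148.5, 0, 5) mm in the tote frame
- tote_foot (a point): outer bottom corner farthest from the handle, on which the tote tips, at (155.6, 0, 0) mm in the tote frame. It rests on the bench and does not slip while the handle is moved on an arc about it
- part_a: round black plastic housing, a disc 44 mm across and 22 mm tall, about 40 g; origin at the centre of its underside, z up. Smooth plastic; lies flat in the tote, in the corner by the handle at the start
- part_b: round black plastic housing, a disc 44 mm across and 22 mm tall, about 40 g; origin at the centre of its underside, z up. Smooth plastic; lies flat in the tote, towards its +y corner at the start
- part_c: round black plastic housing, a disc 44 mm across and 22 mm tall, about 40 g; origin at the centre of its underside, z up. Smooth plastic; lies flat in the tote, towards its -y corner at the start. The half of the tote on the +x side of its centre is empty at the start
- stray: round black plastic housing, a disc 44 mm across and 22 mm tall, about 40 g; origin at the centre of its underside, z up. Smooth plastic; lies flat on the bench beside the tote, to the left or the right, at the start
- tape_roll: bystander: brown roll of tape lying flat, 96 mm across, 24 mm tall; origin at the centre of its underside
- flask: bystander: steel flask standing upright, 66 mm across, 205 mm tall; origin at the centre of its underside
- spray_can: bystander: dark spray can with a white cap standing upright, 54 mm across, 150 mm tall; origin at the centre of its underside
Things that resemble listed ones, but are neither listed nor needed, are in the scene too. Leave any blue look-alike of the part_b alone.

How it is judged:
On the way:
1. the stray housing lies in the level tote, let go of (horizontal distance between stray and tote_floor below 0.125 m and z of stray in the frame of tote below 0.04 m and angle between tote's own z axis and vertical below 0.08 rad and contact force between the fingers and stray below 0.1 N), for 0.2 s.
At the end, for the whole second after the job is handed in: Fingers hold the tote (over 1 N), tilted 0.2 to 0.9 rad, handle over 130 mm up, opposite bottom corner within 20 mm of the bench, no bystander propping it; all four housings in the tote within 125 mm of that inner corner, under 40 mm off its floor, untouched by fingers; all still (under 30 mm/s) (angle between tote's own z axis and vertical between 0.2 and 0.9 rad and contact force between the fingers and tote above 1 N and height (world z) of tote_handle above 0.13 m and height (world z) of tote_foot below 0.02 m and contact force between tote and tape_roll below 0.2 N and contact force between tote and flask below 0.2 N and contact force between tote and spray_can below 0.2 N and linear speed of each of tote, part_a, part_b, part_c, stray below 0.03 m/s and distance between each of part_a, part_b, part_c, stray and tote_corner below 0.125 m and z of each of part_a, part_b, part_c, stray in the frame of tote below 0.04 m and contact force between the fingers and part_a below 0.1 N and contact force between the fingers and part_b below 0.1 N and contact force between the fingers and part_c below 0.1 N and contact force between the fingers and stray below 0.1 N); the arm keeps its last pose, push and grip.
It fails at once if tape roll shifted by more than 30 mm (distance of tape_roll from where it was at the start of the episode above 0.03 m).
It fails at once if flask shifted by more than 30 mm (distance of flask from where it was at the start of the episode above 0.03 m).
It fails at once if spray can shifted by more than 30 mm (distance of spray_can from where it was at the start of the episode above 0.03 m).
It fails at once if the stray housing let go above the tote's rim (height (world z) of stray above 0.075 m and contact force between the fingers and stray below 0.05 N and angle between tote's own z axis and vertical below 0.1 rad).
It also fails if it takes over 54 s, if anything falls off the work surface, if the arm or the gripper's body presses on something with over 40 N, if the wrist force passes 120 N, or if a joint passes its speed limit or range.

### The arm

A 6-joint arm with a two-finger parallel gripper is mounted at the origin on the work surface. World frame = base frame: x ahead of the robot, y to its left, z up, the work surface at z = 0. Lengths are in m, angles in rad, forces in N, time in s.
With the tool pointing down it reaches from about 0.275 to 1 m from the base axis. Payload 8.4 kg.
Tool frame: the origin (TCP) lies on the centre line of the jaws, within the pads' length; the fingertips stand 17 mm ahead of it and the grasp point (between the pads) lies 2 mm behind it (bot.tcp_to_tips is the z of the fingertips in the tool frame, in m); z points along the fingers, y is the line along which they close (so a half turn about z gives the same grasp; the last joint's range is limited). The gripper opens to 85 mm and grips with 20 to 120 N. Pads are 22 mm wide; open, the fingers measure 114 mm over their backs; the gripper's body (76 mm by 85 mm) begins 54 mm behind the grasp point. The pads swing forward as they close: fully open they stand 13 mm farther back than shut.
Start: joints at [1.126, 0.353, 1.633, -0, 1.155, -0.002], TCP at [0.268, 0.565, 0.248] pointing down, gripper open.
Joint ranges: [-2.63, 2.63], [-0.92, 2.1], [0.06, 2.66], [-1.3, 4.44], [0, 2.69], [-3.02, 3.02]. Speed limits (rad/s): [2.22, 2.22, 2.79, 3.14, 3.14, 3.14].

### API

Orientations are given as a unit quaternion [x, y, z, w].
In Python, from workcell import bot, hand, kinematics, get_obs, vision, hand_in gives the robot as it stands. The module is installed in compiled form; this text tells all that it offers. Calls block until the motion is done:
- bot.reach(position, orientation): joint-space move of the TCP to a pose.
- bot.servo_line(position, ori=None, velocity=0.15): straight line of the TCP; ori=None keeps the orientation; velocity is the mean speed in m/s.
- bot.goto_joints(angles): joint-space move.
- hand.move_gripper(opening, strength=None): finger opening in m; strength is the grip in N (None keeps the last); returns when the fingers have stopped.
- bot.dwell(seconds).
- kinematics.solve_ik(position, orientation): joint angles nearest the present ones, or None.
- get_obs(): the state.
- vision.read_camera(name): name is "scene" or "top" or "wrist"; returns a dict with "frame" (384x512x3 uint8, red, green, blue), "intrinsics" (3x3 intrinsics, pixels), "view" (4x4, takes a point from world to camera coordinates). Camera axes: x right, y down, z forward; pixel columns grow to the right and rows downward; lengths in m; the calibration is good to about 2 mm. The wrist camera is an equidistant fisheye: a pixel r from the principal point sees the ray r / f radians off the axis. A picture is of the moment at which its call begins. There is no depth.
A pose or a line that the arm cannot do raises bot.IKError and nothing moves.
- hand_in(): hands the job in; it is judged then, once.
The state is a dict: "time_s": time; "joint_pos": joint angles; "joint_vel": joint speeds; "joint_efforts": joint torques, N m; "position": TCP position; "orientation": TCP orientation; "wrist_force": force on the tool from outside, world axes, zero at the start; "ft_torque": the same for the moment, N m; "gripper_width": finger opening in m; "grip_force": force on a finger pad.
Only numpy, scipy, OpenCV 4.12 (cv2) and the standard library are available. Lean on these libraries where they do the work, as an engineer would, in place of code of your own. Each camera call takes 0.05 s, during which the arm holds its last target. There are 200 camera calls.

## Working session

There is one attempt and no reset: what is moved stays moved. The work goes in short steps, each a Python script; the robot and the scene stay as the last script left them, time stands still between calls to the robot, and variables do not carry over. Pictures are saved under pics/ and viewed, at most 10 in all, crops included, and the job is handed in when it is done.

```bash
mkdir -p pics; cat > h.py <<'E'
import numpy as np, cv2
from workcell import bot, hand, kinematics, get_obs, vision, hand_in
def ray(c,u,v):
    K=c["intrinsics"];V=np.array(c["view"]);R=V[:3,:3];o=-R.T@V[:3,3]
    d=R.T@np.linalg.inv(K)@np.array([u,v,1.]);return o,d
def onz(c,u,v,z):
    o,d=ray(c,u,v);return o+d*(z-o[2])/d[2]
def proj(c,p):
    q=c["view"]@np.append(p,1);q=c["intrinsics"]@q[:3];return q[:2]/q[2]
E
python3 - <<'E'
from h import *
import pickle
for n in("scene","top"):
    c=vision.read_camera(n);pickle.dump({k:np.array(c[k]) for k in("frame","intrinsics","view")},open(n+'.pkl','wb'))
    cv2.imwrite(f'pics/{n}1.png',cv2.resize(c["frame"][:,:,::-1],(800,600)))
    V=np.array(c["view"]);print(n,-V[:3,:3].T@V[:3,3])
print(get_obs())
E
```

```text
scene [1.13472015 0.39016434 1.00240251]
top [0.50731523 0.00781842 1.17009603]
{'time_s': 0.1, 'joint_pos': array([ 1.12557483e+00,  3.53606034e-01,  1.63405475e+00,  6.62689953e-06,
        1.15518670e+00, -2.40694795e-03]), 'joint_vel': array([ 0.00246956, -0.00407231, -0.00099092, -0.00081435,  0.00120737,
       -0.00062385]), 'joint_efforts': array([ 7.27656534e-04, -6.06359482e+01, -3.42819858e+01, -1.23230307e-04,
        4.02204838e-03,  1.22203141e-05]), 'position': array([0.2676324 , 0.56435601, 0.24762193]), 'orientation': array([ 2.19604026e-01,  9.75588888e-01, -6.11095367e-04, -1.42210362e-04]), 'wrist_force': array([ 0.39755553,  0.11034121, -0.00122676]), 'ft_torque': array([-0.01877166, -0.05823295,  0.00066506]), 'grip_force': 0.0, 'gripper_width': 0.08547076105480012}
```

View pics/top1.png

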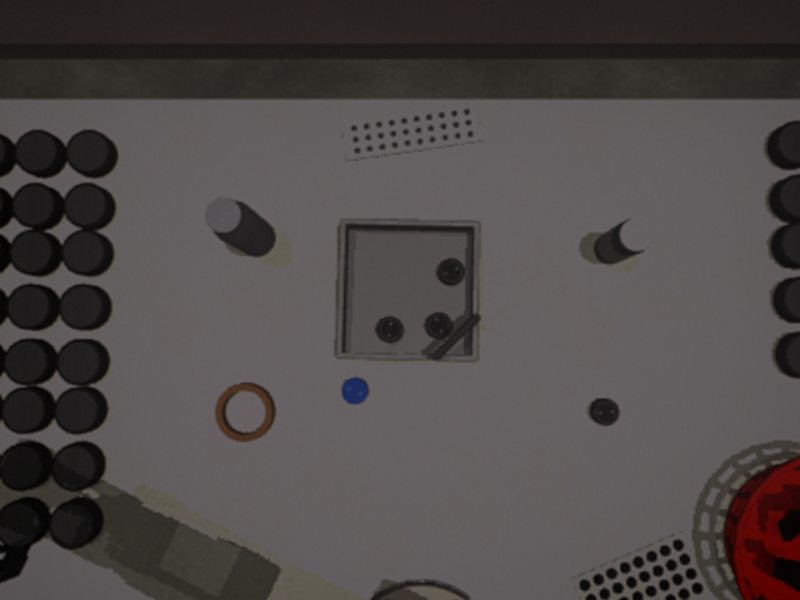

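View pics/scene1.png

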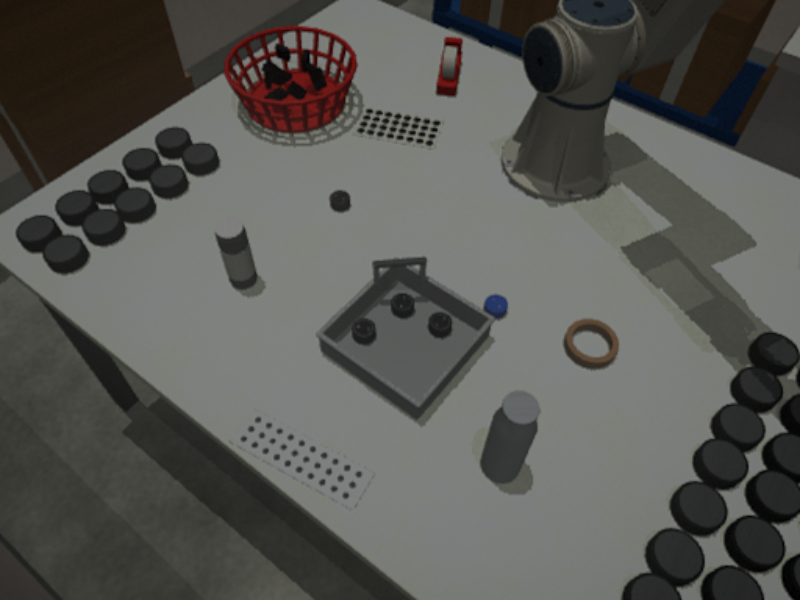

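The top view (800x600) shows the tote with rim corners near (341,219), (480,221), (478,361) and (335,357). Its handle is at the lower right, around (453,337), and the stray is at (604,411). The flask is left of the tote, the spray can is right of it, and the tape roll is at (245,411). The blue look-alike is at (355,390).

```bash
python3 - <<'E'
from h import *
import pickle
c=pickle.load(open('top.pkl','rb'));s=pickle.load(open('scene.pkl','rb'))
f=c["frame"];hsv=cv2.cvtColor(f,cv2.COLOR_RGB2HSV);g=hsv[...,2]
print("vals bg/wall/floor/disc/bar",[g[int(v*.64),int(u*.64)] for u,v in((540,330),(477,260),(400,260),(604,411),(453,337))])
def blobs(m,x0,y0,x1,y1,amin=30):
    z=np.zeros_like(m);z[y0:y1,x0:x1]=m[y0:y1,x0:x1]
    n,l,st,ce=cv2.connectedComponentsWithStats(z.astype(np.uint8))
    return [(st[i],ce[i],l==i) for i in range(1,n) if st[i][4]>amin]
for n,(st,ce,_) in enumerate(blobs(g<60,360,240,415,290)): print("stray",st,ce,onz(c,*ce,.016))
for st,ce,l in blobs(g<90,200,130,320,245,500):
    q=cv2.minAreaRect(np.argwhere(l)[:,::-1].astype(np.float32));b=cv2.boxPoints(q)
    print("tote",st,q);[print(p,onz(c,*p,.06)) for p in b]
# manual rim corners
P=np.array([(341,219),(480,221),(478,361),(335,357)])*.64
W=np.array([onz(c,*p,.06) for p in P]);print(W,W.mean(0),np.linalg.norm(np.diff(W,axis=0),axis=1))
print("handle",[onz(c,u*.64,v*.64,.11) for u,v in((476,318),(430,355),(453,337))])
for st,ce,l in blobs(g<60,340,120,420,180): print("can",st,ce)
print("scene handle, stray",onz(s,400*.64,262*.64,.108),onz(s,340*.64,200*.64,.014))
x,y=200,125
z=np.concatenate([cv2.resize(f[125:245,200:325,::-1],None,fx=4,fy=4,interpolation=0)],1)
z=np.clip(z.astype(int)*2,0,255).astype(np.uint8);cv2.imwrite('pics/crop1.png',z)
E
```

```text
vals bg/wall/floor/disc/bar [np.uint8(101), np.uint8(80), np.uint8(82), np.uint8(27), np.uint8(33)]
stray [377 255  19  17 258] [386.15891473 263.        ] [ 0.40605932 -0.29893999  0.016     ]
tote [ 214  140   94   92 8167] ((261.08782958984375, 185.2229766845703), (92.7191162109375, 90.69640350341797), 1.3322198390960693)
[213.68648 229.4811 ] [0.49118915 0.14378577 0.06      ]
[215.79512 138.80919] [0.72209674 0.14144173 0.06      ]
[308.4892  140.96486] [ 0.71701386 -0.09539456  0.06      ]
[306.38055 231.63676] [ 0.48678431 -0.08911503  0.06      ]
[[ 0.71861243  0.13513754  0.06      ]
 [ 0.71578022 -0.09210378  0.06      ]
 [ 0.48826949 -0.08796644  0.06      ]
 [ 0.49370376  0.1420218   0.06      ]] [0.60409147 0.02427228 0.06      ] [0.22725897 0.22754835 0.23005244]
handle [array([ 0.55507856, -0.08082619,  0.11      ]), array([ 0.49798554, -0.01004569,  0.11      ]), array([ 0.52571173, -0.04537011,  0.11      ])]
can [380 142  31  27 394] [391.23604061 157.83756345]
scene handle, stray [ 0.52988577 -0.04782968  0.108     ] [ 0.40781945 -0.29923279  0.014     ]
```

View pics/crop1.png

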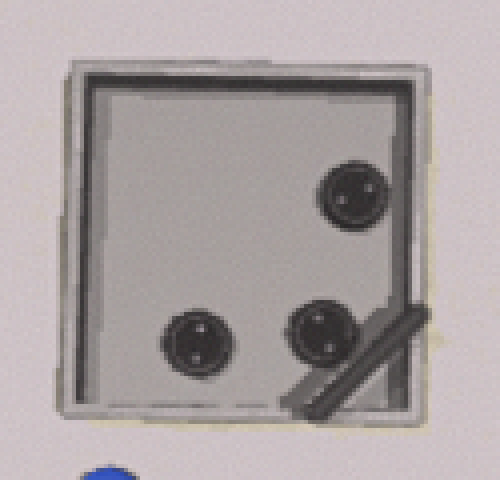

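The stray is at (0.406, -0.299), and both views agree. The tote centre is about (0.604, 0.024) with a yaw of about 43.7°. The bar measures 105 mm from the centre (expected 108), so it fits. Next I pick the stray.

```bash
cat >> h.py <<'E'
from scipy.spatial.transform import Rotation as R
YAW=np.radians(43.7); C=np.array([.604,.024,0])
def T(p): return C+R.from_euler('z',YAW).apply(p)
def down(a): return (R.from_euler('z',a)*R.from_euler('x',np.pi)).as_quat()
E
python3 - <<'E'
from h import *
print("tips",bot.tcp_to_tips)
for a in (133.7,-46.3,43.7,-136.3):
    print(a,[None if (j:=kinematics.solve_ik(p,down(np.radians(a)))) is None else np.round(j,2) for p in (T([-.108,0,.103]),T([.04,0,.026]),[.406,-.299,.02])])
hand.move_gripper(.075,40)
q=down(np.radians(-136.3) if 0 else np.radians(43.7))
bot.reach([.406,-.299,.25],q); bot.servo_line([.406,-.299,.10],velocity=.2)
c=vision.read_camera("wrist");cv2.imwrite('pics/w1.png',c["frame"][:,:,::-1])
o=get_obs();print(o['time_s'],o['position'],bot.tcp_to_tips)
# disc centre in wrist view via fisheye ray
g=c["frame"].max(2);K=np.array(c["intrinsics"]);V=np.array(c["view"]);Rm=V[:3,:3];oo=-Rm.T@V[:3,3]
n,l,st,ce=cv2.connectedComponentsWithStats((g<50).astype(np.uint8))
for i in range(1,n):
    if st[i][4]>300:
        d=(ce[i]-K[:2,2])/K[0,0];r=np.hypot(*d);v=np.append(d/r*np.sin(r),np.cos(r));w=Rm.T@v
        print(st[i],ce[i],oo+w*(.022-oo[2])/w[2])
E
```

```text
tips 0.017
133.7 [array([-0.1 ,  0.4 ,  1.96,  0.  ,  0.79, -0.86]), array([ 0.08,  0.64,  1.75,  0.  ,  0.76, -0.68]), array([-0.64,  0.51,  2.04,  0.  ,  0.59, -1.4 ])]
-46.3 [array([-0.1 ,  0.4 ,  1.96, -0.  ,  0.79,  2.28]), array([ 0.08,  0.64,  1.75, -0.  ,  0.76,  2.46]), array([-0.64,  0.51,  2.04, -0.  ,  0.59,  1.74])]
43.7 [array([-0.1 ,  0.4 ,  1.96, -0.  ,  0.79,  0.71]), array([ 0.08,  0.64,  1.75, -0.  ,  0.76,  0.89]), array([-0.64,  0.51,  2.04, -0.  ,  0.59,  0.17])]
-136.3 [array([-0.1 ,  0.4 ,  1.96,  0.  ,  0.79, -2.43]), array([ 0.08,  0.64,  1.75,  0.  ,  0.76, -2.25]), array([-0.64,  0.51,  2.04, -0.  ,  0.59, -2.97])]
4.3833 [ 0.40677435 -0.29948052  0.1010909 ] 0.017
[ 454    0   58   32 1513] [484.92134831  13.30469266] [ 0.66304645 -0.32355192  0.022     ]
[ 228  175   58   61 2670] [256.35655431 205.17041199] [ 0.40616156 -0.29882081  0.022     ]
[    2   236   510   148 41564] [266.62453084 332.29530363] [ 0.32286421 -0.39161112  0.022     ]
```

View pics/w1.png

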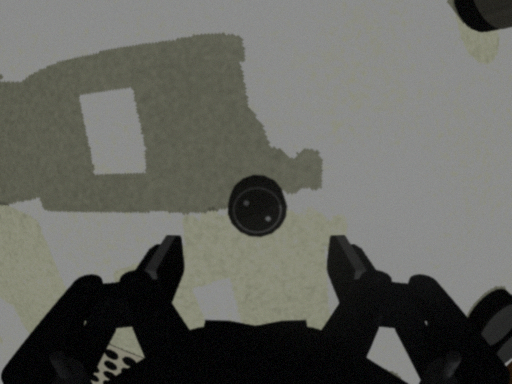

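The wrist view shows the disc at (256,205), centred between the open fingers, and puts it at (0.406, -0.299). I'll grasp it, lift it and lower it into the tote.

```bash
python3 - <<'E'
from h import *
bot.servo_line([.406,-.299,.019],velocity=.1)
hand.move_gripper(.03,40)
o=get_obs();print(o['time_s'],o['gripper_width'],o['grip_force'],o['wrist_force'])
bot.servo_line([.406,-.299,.2],velocity=.2)
o=get_obs();print(o['gripper_width'],o['grip_force'])
if not .04<o['gripper_width']<.048: raise SystemExit("no grip")
p=T([.045,0,.2]);bot.servo_line(p,velocity=.25)
o=get_obs();print(o['time_s'],o['gripper_width'],o['grip_force'],o['position'])
p[2]=.028;bot.servo_line(p,velocity=.12)
o=get_obs();print(o['position'],o['wrist_force'])
hand.move_gripper(.065,40);bot.dwell(.3)
p[2]=.22;bot.servo_line(p,velocity=.2)
# move off to see with wrist camera above the handle
q=T([-.108,0,.22]);bot.reach(q,down(np.radians(133.7)))
c=vision.read_camera("wrist");cv2.imwrite('pics/w2.png',c["frame"][:,:,::-1])
import pickle;pickle.dump({k:np.array(c[k]) for k in("frame","intrinsics","view")},open('w2.pkl','wb'))
o=get_obs();print(o['time_s'],o['position'])
E
```

```text
5.7333 0.042394029928615365 40.32338798046112 [-0.49855829  1.0428199   5.49351319]
0.042659773492685266 40.56375861167908
8.6333 0.0425512685787838 40.56405186653137 [0.6360699  0.05414828 0.20000692]
[0.63708025 0.05513266 0.02877116] [-0.01943222 -0.35452925  0.16452577]
13.5667 [ 0.52610151 -0.05046329  0.2198081 ]
```

View pics/w2.png

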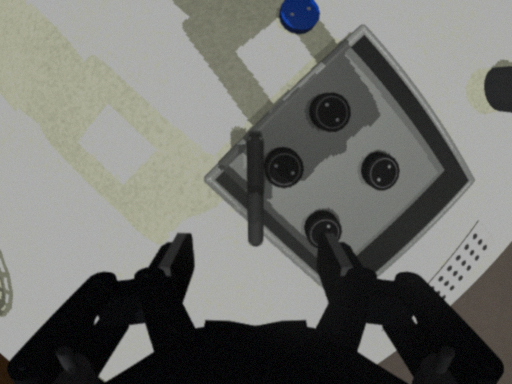

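All four housings are now in the tote, at about (330,112), (284,167), (380,170) and (323,229). The bar runs from (255,135) to (256,243). I'll convert the bar to world coordinates.

```bash
python3 - <<'E'
from h import *
import pickle
c=pickle.load(open('w2.pkl','rb'));K=c["intrinsics"];V=c["view"];Rm=V[:3,:3];oo=-Rm.T@V[:3,3]
def w(u,v,z):
    d=(np.array([u,v])-K[:2,2])/K[0,0];r=np.hypot(*d);e=Rm.T@np.append(d/r*np.sin(r),np.cos(r));return oo+e*(z-oo[2])/e[2]
a,b=w(255,135,.108),w(256,243,.108);print(a,b,(a+b)/2,np.linalg.norm(a-b),"bar perp yaw",np.degrees(np.arctan2(*(b-a)[[1,0]]))+90,"expected",T([-.108,0,.105]))
k=[w(u,v,.06) for u,v in((206,179),(473,180),(362,27))]
print(k,"mid handle-foot corners",(k[0]+k[1])/2,np.linalg.norm(k[1]-k[0]),"yaw",np.degrees(np.arctan2(*(k[1]-k[0])[[1,0]])))
E
```

```text
[ 0.49127513 -0.01518893  0.108     ] [ 0.55708518 -0.08303636  0.108     ] [ 0.52418015 -0.04911265  0.108     ] 0.09452109078249088 bar perp yaw 44.1266910833034 expected [ 0.52591955 -0.0506153   0.105     ]
[array([ 0.48917176, -0.08391241,  0.06      ]), array([0.71464413, 0.13261293, 0.06      ]), array([0.49333358, 0.13515728, 0.06      ])] mid handle-foot corners [0.60190795 0.02435026 0.06      ] 0.31260359292833106 yaw 43.84036260950276
```

Everything agrees to within 2 mm. Next I grip the bar and tip the tote along the arc about its foot.

```bash
sed -i 's/^YAW=.*/YAW=np.radians(43.9); C=np.array([.603,.0245,0])/' h.py
python3 - <<'E'
from h import *
hp=T([-.108,0,.103]);q=down(YAW+np.pi/2)
bot.servo_line([*hp[:2],.20],ori=q,velocity=.1);bot.servo_line(hp,velocity=.1)
print(get_obs()['wrist_force'])
hand.move_gripper(.005,35)
o=get_obs();print(o['time_s'],o['gripper_width'],o['grip_force'],o['position'],o['wrist_force'])
if not .01<o['gripper_width']<.02: raise SystemExit("no grip")
for th in np.arange(.06,.661,.06):
    s,c=np.sin(th),np.cos(th)
    bot.servo_line(T([.1556-.2636*c+.105*s,0,.2636*s+.105*c-.002]),velocity=.06)
    o=get_obs();print(round(th,2),np.round(o['wrist_force'],1),round(o['gripper_width'],4))
bot.dwell(.5);print(o['time_s'],o['position'])
import pickle
for n in("scene","top"):
    v=vision.read_camera(n);cv2.imwrite(f'pics/{n}3.png',v["frame"][80:330,130:400,::-1].repeat(2,0).repeat(2,1))
E
```

```text
[-0.96005682  0.38728937  0.65215489]
15.55 0.012848396170172713 34.11829590797424 [ 0.52538487 -0.05039424  0.10334192] [-1.5250397   1.46534483  5.55549218]
0.06 [ 0.7  0.3 -5.5] 0.0127
0.12 [ 0.2  0.2 -6.5] 0.0129
0.18 [ 0.6  1.3 -4.9] 0.0128
0.24 [ 0.4  0.1 -5.2] 0.0128
0.3 [ 0.7  1.6 -5.7] 0.0125
0.36 [-0.9  0.6 -6.1] 0.0128
0.42 [-0.1  0.5 -5.6] 0.0126
0.48 [ 0.6  1.5 -6.8] 0.0127
0.54 [ 0.7 -0.1 -5.5] 0.0126
0.6 [ 0.3  0.2 -6.7] 0.0124
0.66 [-0.5  0.2 -8.1] 0.0127
20.3167 [0.61176443 0.03290161 0.24267561]
```

View pics/scene3.png

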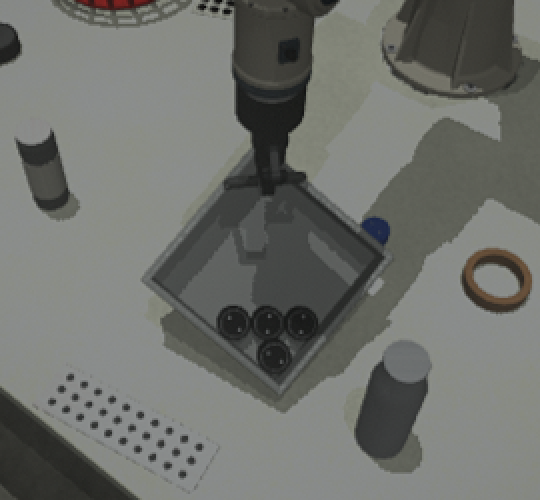

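View pics/top3.png

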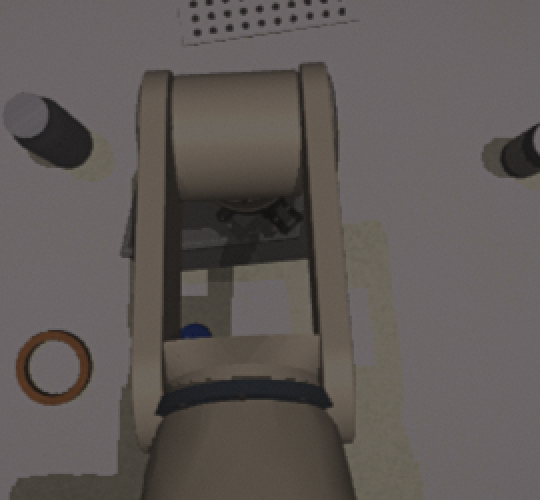

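In the scene view all four housings sit together in the low corner, near crop pixels (233,322), (268,322), (301,322) and (274,356). The bystanders haven't moved. The handle force is a bit high, so before handing in I'll check that the foot is down by comparing the expected rim corner with the seen one, at crop (277,390).

```bash
python3 - <<'E'
from h import *
s=vision.read_camera("scene");th=.66;S,c=np.sin(th),np.cos(th)
def P(x,y,z): return T([.1556+(x-.1556)*c+z*S,y,-(x-.1556)*S+z*c])
for n,p in dict(lowrim=(.1556,0,.06),foot=(.1556,0,0),yrimL=(0,-.1556,.06),yrimR=(0,.1556,.06)).items(): print(n,(proj(s,P(*p))-[130,80])*2)
print("lowrim if raised 20mm",(proj(s,P(.1556,0,.06)+[0,0,.02])-[130,80])*2)
cv2.imwrite('pics/s4.png',cv2.convertScaleAbs(cv2.resize(s["frame"][190:310,190:340,::-1],None,fx=5,fy=5),alpha=2))
print(get_obs()['wrist_force'],get_obs()['position'],get_obs()['time_s'])
E
```

```text
lowrim [279.98159843 385.87860358]
foot [274.56879119 376.15532617]
yrimL [145.0313105  273.99525795]
yrimR [391.65527258 251.98700711]
lowrim if raised 20mm [280.7085667  378.83576747]
[-0.2231094  -0.87118844 -6.28489208] [0.61145062 0.03261913 0.24258972] 20.9667
```

View pics/s4.png

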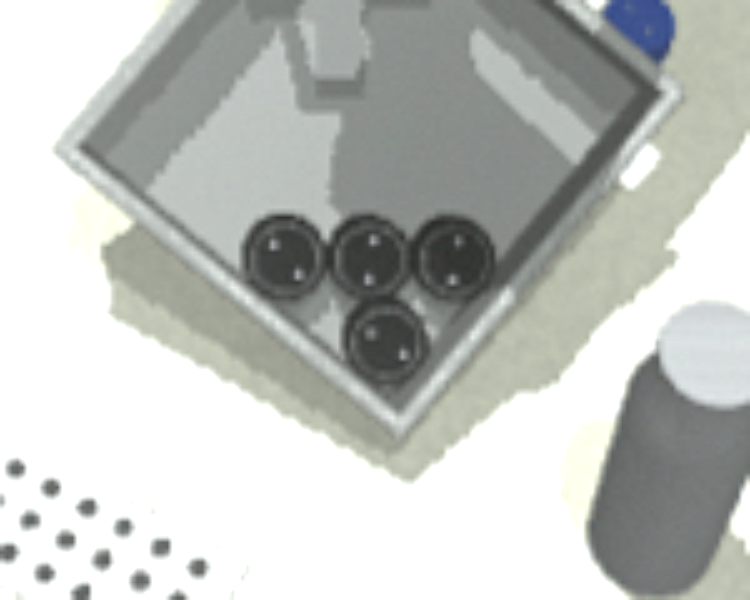

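The corner appears about 4 px lower than predicted, and the force is close to the tote's full weight. That suggests the bar may be sticking in the pads, with the foot slightly raised. I'll ease the grip and lower the bar a little while watching the force.

```bash
python3 - <<'E'
from h import *
def F(n=12):
    z=[]
    for _ in range(n): bot.dwell(.04); z.append(get_obs()['wrist_force'])
    return np.round(np.mean(z,0),2)
def corner(): 
    s=vision.read_camera("scene")["frame"];return s
a=corner();print("before",F())
hand.move_gripper(.005,20);print("grip20",F(),get_obs()['grip_force'])
p=np.array(get_obs()['position'])
for k in range(1,6):
    bot.servo_line(p-[0,0,.003*k],velocity=.02);print(k*3,"mm",F())
b=corner()
cv2.imwrite('pics/s5.png',np.hstack([cv2.convertScaleAbs(cv2.resize(f[200:310,200:330,::-1],None,fx=3,fy=3),alpha=2) for f in(a,b)]))
print(get_obs()['time_s'],get_obs()['gripper_width'],get_obs()['grip_force'])
E
```

```text
before [-0.43 -0.26 -5.76]
grip20 [-0.15 -0.16 -5.63] 34.24456715583801
3 mm [ 0.18  0.32 -5.82]
6 mm [ 0.43  0.44 -4.89]
9 mm [-0.09  0.01 -3.54]
12 mm [ 0.26  0.31 -3.04]
15 mm [ 0.47  0.53 -4.25]
26.2833 0.012494371059537589 34.52089011669159
```

View pics/s5.png

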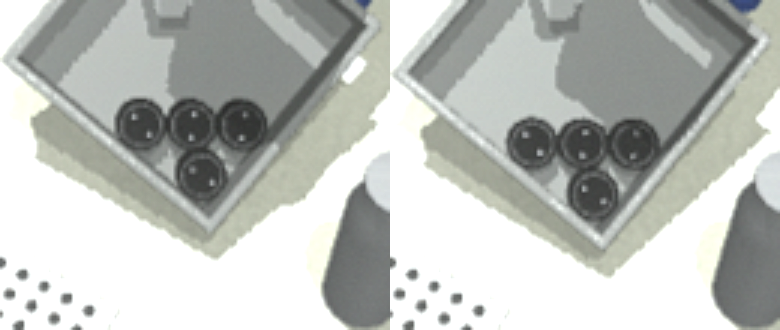

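Lowering brought the force down from the full weight (5.8 N) to about 3–4 N, the stated handle load, so the foot now rests on the bench. The tilt is about 0.56 rad and the housings are still gathered.

```bash
python3 - <<'E'
from h import *
bot.dwell(.6);o=get_obs();print(o['time_s'],o['position'],o['wrist_force'],o['grip_force']);print(hand_in())
E
```

```text
26.8833 [0.61146518 0.0326374  0.22759939] [ 0.53092994  0.62194106 -3.5349513 ] 34.48222517967224
the job is handed in; nothing more can be done
None
```

I lowered the stray housing into the level tote, let go of it there, and tipped the tote on its far corner; all four housings slid together into that corner, and I handed the job in at 26.9 s still gripping the handle, tilt about 0.56 rad, bystanders untouched (no verdict came back).

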